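Fit a bronze bushing in a pump housing with the bushing driver

ROBOT

A 6-joint arm with a two-finger parallel gripper is mounted at the origin on the work surface. World frame = base frame: x ahead of the robot, y to its left, z up, the work surface at z = 0. Lengths are in mm, angles in rad, forces in N, time in s.
With the tool pointing down it reaches from about 300 to 775 mm from the base axis. Payload 14.6 kg.
Tool frame: the origin (TCP) lies between the finger pads; the fingertips stand manip.tcp_to_tips ahead of it and the grasp point (between the pads) lies 11 mm behind it (manip.tcp_to_tips is the distance from the TCP to the fingertips, in mm); z points along the fingers, y is the line along which they close (so a half turn about z gives the same grasp; the last joint's range is limited). The gripper opens to 94 mm and grips with 3 to 60 N. Pads are 16 mm wide; open, the fingers measure 119 mm over their backs; the gripper's body (75 mm by 177 mm) begins 78 mm behind the grasp point.
Start: joints at [-1.363, 0.3, 1.521, -0, 1.321, -0.067], TCP at [149.238, -529.356, 213.446] pointing down, gripper open.
Joint ranges: [-3.03, 3.03], [-0.79, 2.21], [0.23, 2.52], [-1.04, 4.18], [0, 3.07], [-2.55, 2.55]. Speed limits (rad/s): [2.22, 2.22, 2.57, 3.14, 3.14, 3.14].

INTERFACE

Orientations are given as a rotation vector (axis times angle).
In Python, from station import manip, eyes gives the robot as it stands.
- The arm moves only by the tool arm_command, never from a script. Its argument "rows" is a list that holds one entry, the list of rows, each a list of 5 numbers: the shift along the world's x, y, z in mm, then the turn about the world's z in degrees, then the closure, from 0 (fully open) to 1 (shut). A call has exactly 10 rows; each row shifts and turns the commanded pose from where the row before left it; what a row does not reach is not made up. A row lasts 1/8 s, in which the tool goes at most 62.5 mm and 10.7 degrees, less where a joint would pass 70% of its speed; a pose out of reach is approached as far as the arm can. A call with a gripper value outside its range is refused whole. The fingers move at their own pace and stop on an object; "newtons" is the grip in N (left out, the last holds). Time passes only in rows, so rows that do not move let the fingers close, or fill a call up. It gives the time, the measured TCP pose, the force, the opening and the grip force at its end, in the units of the state.
- manip.observe(): the state, without advancing time (a new reading comes with each control period).
- eyes.snapshot(name): name is "side" or "top"; returns the picture (384x512x3 uint8, blue, green, red); there is no depth.
- eyes.calibration(name): a dict with "fov_y" (degrees; the focal length in pixels is half the picture's height over the tangent of half this angle, whatever the lens; pixels are square), "cx", "cy" (the principal point, pixels), "T" (4x4, takes a point from camera to world coordinates). Camera axes: x right, y up, looking along -z (the intrinsics and any distortion apply to the point x, -y, -z); pixel columns grow to the right and rows downward; lengths in mm; the calibration is good to about 2 mm. A picture is of the moment at which its call begins. calibration takes no time and is no camera call.
- manip.hand_in(): hands the job in; it is judged then, once.
The state is a dict: "time": time; "qpos": joint angles; "qvel": joint speeds; "joint_torque": joint torques, N m; "tool_pos": TCP position; "tool_rot": TCP orientation; "contact_force": force on the tool from outside, world axes, zero at the start; "ft_torque": the same for the moment, N m; "gripper_width": finger opening in mm; "gripper_force": force on a finger pad.
Only numpy, scipy, OpenCV 4.12 (cv2) and the standard library are available. Lean on these libraries where they do the work, as an engineer would, in place of code of your own. Each camera call takes 0.05 s, during which the arm holds its last target. There are 200 camera calls.

TASK

Fit the bronze bushing that lies in the V-block into the bore of the pump housing: pick it up by threading the pilot of the bushing driver through it (the jaws must never touch the bushing), slide it into the housing and push it fully home against the spacer ring that already sits somewhere down the bore, pressing firmly with about 10 to 15 N, never harder than 30 N. Then draw the driver out so that the bushing stays home, put the driver back on its wooden rest and let go; leave the other parts on the bench where they are.

Things in the scene. Friction and masses are not known exactly. Their poses are not given: they have to be found in the camera images.
- driver_grip (a point): Bushing driver, 450 g rigid bar lying level on its rest. Point on its axis in the middle of its blue handle; x axis along the bar to the pilot tip, z up. From this point along x: handle -65 to +44 mm, flat-sided, 22 mm wide (y), 28 high (z); steel shoulder, diameter 40, 44 to 60; pilot rod, diameter 25, 60 to 132, the last 14 tapering to a 12 mm nose. Balances about 12 mm ahead of the point
- driver_face (a point): Centre of the driver's shoulder face, 60 mm ahead of the grip point along the bar: the ring-shaped face that pushes on the end of the bushing. The pilot sticks out 72 mm beyond it
- bush_center (a point): Bronze bushing, a plain ring of about 250 g: outside diameter 44, bore 28, length 40 mm, loose on its side in the V-block, axis level and 60 mm above the bench. Point at its centre on the axis; x axis along the bore, away from the end where the driver enters. The pilot passes with 1.5 mm clearance all round, so a bushing carried on it hangs 1.5 mm below the pilot's axis
- vblock: Steel V-block fixed to the bench, 44 long, 78 wide, 57 mm high; origin on the bench, x along the groove, away from the end where the driver enters. The near end of the bushing sticks out at least 4 mm beyond its near face (x = -16 mm); a stop plate behind the bushing's far end (x = 20.5 mm), 43 mm high, leaves the bore free
- bore_mouth (a point): Centre of the mouth of the level bore of the grey cast pump housing (fixed; foot 150 x 150, height 128 mm), in the plane of the mouth's face, 80 mm above the bench; x axis along the bore, into the housing. Bore diameter 47 mm, with a chamfer about 6 mm deep opening to 53
- housing: The pump housing; origin on the bench under its centre, 65 mm beyond the mouth; x along the bore, inward. A steel spacer ring (hole 33 mm, the pilot passes) already sits firmly in the bore; its face (spacer_face in the rules) lies from 42 to 50 mm inside the mouth: not measured, to be felt. A bushing that is home has its near end 2 to 10 mm inside the mouth; the shoulder can follow it
- rest_seat (a point): Wooden rest for the driver, fixed. Point 60 mm above the bench where the driver's grip point belongs; x axis the way the pilot points. Two posts with flared slots, cheeks up to 63 mm high: at x = -55 mm (under the handle, slot 26 mm wide) and x = +105 mm (under the pilot, slot 28 mm); free for fingers between
- bush_lead (a point): Centre of the far end of the bushing, the end that goes into the housing first: 20 mm beyond its centre along its x axis
Mind the look-alikes: they are no part of the job. Leave any black or green look-alike of the part that bears driver_grip alone.

How it is judged (in metres and radians):
On the way, in this order (a step that is already met when the one before it is completed fails the run):
1. the bushing hangs on the driver's pilot, lifted clear of the V-block (height (world z) of bush_center above 0.075 m and x of bush_center in the frame of driver_grip between 0.074 and 0.115 m and y of bush_center in the frame of driver_grip between -0.005 and 0.005 m and z of bush_center in the frame of driver_grip between -0.005 and 0.005 m and contact force between bushing and vblock below 0.05 N), for 0.3 s.
2. in the bore, the driver presses the bushing home against the spacer ring with at least 6 N (contact force between driver and bushing above 6 N and x of bush_lead in the frame of spacer_face between -0.001 and 0.003 m and y of bush_center in the frame of bore_mouth between -0.004 and 0.004 m and z of bush_center in the frame of bore_mouth between -0.004 and 0.004 m), for 0.3 s.
At the end, for the whole second after the job is handed in: Bushing in the housing bore, in line with it and no more than 2 mm short of the spacer ring; driver back on its rest within 12 mm and 0.06 rad of its place; both still, nothing held (x of bush_lead in the frame of spacer_face between -0.002 and 0.003 m and y of bush_center in the frame of bore_mouth between -0.004 and 0.004 m and z of bush_center in the frame of bore_mouth between -0.004 and 0.004 m and angle between the x axis of bush_center and the x axis of bore_mouth, either way round below 0.08 rad and distance between driver_grip and rest_seat below 0.012 m and angle between the x axis of driver_grip and the x axis of rest_seat, either way round below 0.06 rad and linear speed of each of driver, bushing below 0.01 m/s); the robot touches nothing.
It fails at once if the gripper or arm touches the bushing (contact force between any of the fingers, the arm and bushing above 0.5 N).
It fails at once if the driver pushes on the bushing with more than 30 N (contact force between driver and bushing above 30 N).
It fails at once if a bystander part is shifted by more than 20 mm (distance of any of screw0, screw1, screw2, piston, race, sleeve, spool from where it was at the start of the episode above 0.02 m).
It also fails if it takes over 72 s, if anything falls off the work surface, if the arm or the gripper's body presses on something with over 40 N, if the wrist force passes 120 N, or if a joint passes its speed limit or range.

## Working session

There is one attempt and no reset: what is moved stays moved. The work goes in short steps, Python scripts to look and compute and a tool call to move; the robot and the scene stay as the last step left them, time stands still between calls to the robot, and variables do not carry over. Pictures are saved under pics/ and viewed, at most 10 in all, crops included, and the job is handed in when it is done.

Besides the shell and the picture viewer there is one more tool, called after "Request:" in YAML: its name, and indented under it one key for each argument. arm_command: Moves the arm, as the interface text tells. Its arguments: {"type":"object","properties":{"rows":{"type":"array"},"newtons":{"type":"number"}},"required":["rows"]}

```bash
mkdir -p pics; ls; python3 - <<'E'
from station import manip, eyes
import cv2, numpy as np
print(manip.observe(), manip.tcp_to_tips)
for n in("side","top"):
    im=eyes.snapshot(n); cv2.imwrite(f"pics/{n}0.png",im)
    cv2.imwrite(f"pics/{n}0v.png",cv2.resize(im,(800,600),interpolation=cv2.INTER_CUBIC))
    print(n,eyes.calibration(n))
E
```

```text
pics
{'time': 0.0, 'qpos': array([-1.36259672e+00,  3.00455575e-01,  1.52158916e+00, -2.07985511e-05,
        1.32070055e+00, -6.66020108e-02]), 'qvel': array([-0.00032299, -0.00116614, -0.0007872 , -0.00023737,  0.00044572,
        0.00090451]), 'joint_torque': array([ 1.45080387e-03, -5.31802726e+01, -3.52738667e+01,  7.08469050e-02,
        2.41729862e-02, -9.91357524e-05]), 'tool_pos': array([ 149.18343916, -529.11339625,  212.8914242 ]), 'tool_rot': array([-3.11084563e+00, -4.30151179e-01,  1.59589959e-04]), 'contact_force': array([-0.57913   , -0.14733143,  0.23739805]), 'ft_torque': array([ 0.028789  , -0.0461444 , -0.00427151]), 'gripper_force': 0.0, 'gripper_width': 94.05757527059194} 8.0
side {'fov_y': 45.739491881100335, 'cx': 256.622659475741, 'cy': 194.59392706640145, 'T': array([[-8.47494775e-01,  3.99506299e-01, -3.49495813e-01,
         3.98540186e+01],
       [-5.30488284e-01, -6.60179323e-01,  5.31738133e-01,
         5.89928387e+02],
       [-1.82971760e-02,  6.36048723e-01,  7.71431938e-01,
         8.74105797e+02],
       [ 0.00000000e+00,  0.00000000e+00,  0.00000000e+00,
         1.00000000e+00]])}
top {'fov_y': 43.83901236527412, 'cx': 251.6157759031113, 'cy': 189.87883657206953, 'T': array([[ 5.27366084e-03,  9.94626616e-01, -1.03392860e-01,
         2.91231526e+02],
       [-9.99976619e-01,  4.79524656e-03, -4.87516910e-03,
         6.78200436e+00],
       [-4.35317869e-03,  1.03416152e-01,  9.94628649e-01,
         1.15648215e+03],
       [ 0.00000000e+00,  0.00000000e+00,  0.00000000e+00,
         1.00000000e+00]])}
```

View pics/side0v.png

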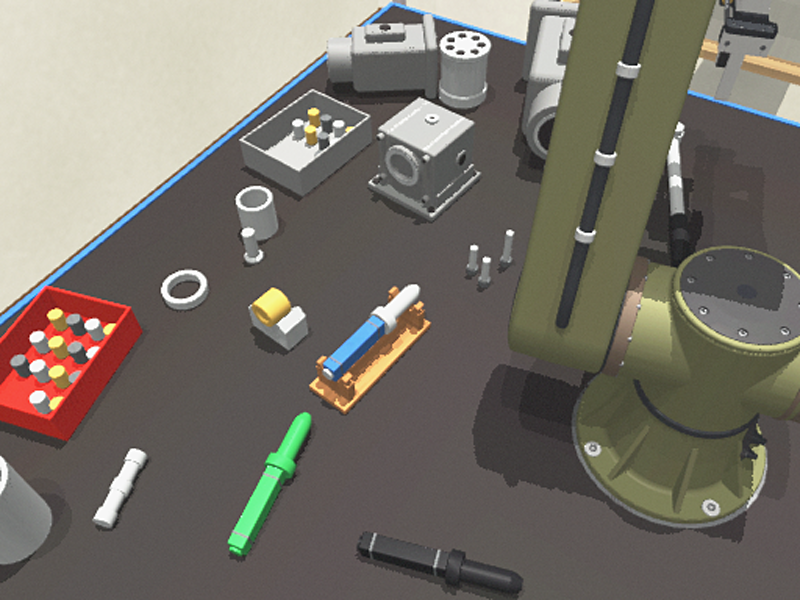

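View pics/top0v.png

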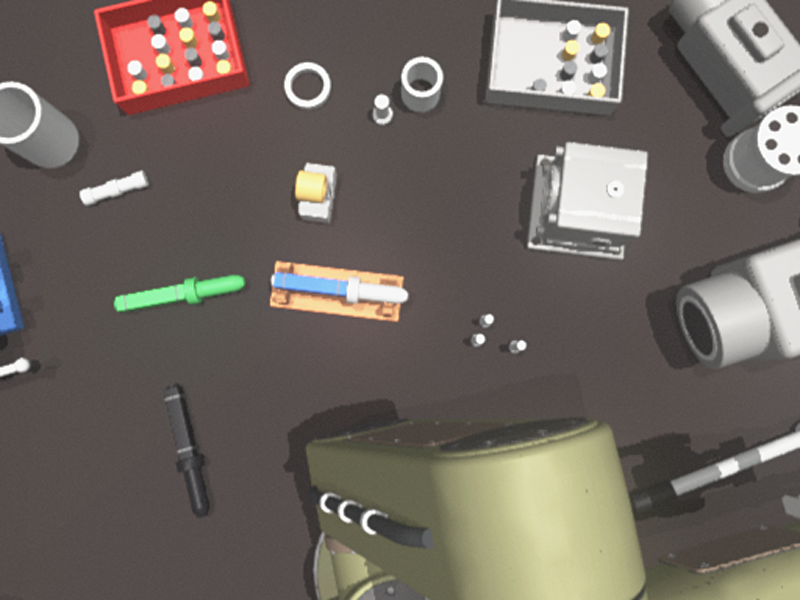

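The side view shows the blue driver at about (365,335), the bushing at (270,303) and the housing mouth at (405,165). In the top view they are at (340,288), (312,188) and (548,195), and all the axes run roughly along -y. Next I'll enlarge these areas.

```bash
python3 - <<'E'
import cv2, numpy as np
s=cv2.imread("pics/side0.png");t=cv2.imread("pics/top0.png")
def c(im,x,y,w,h):return cv2.resize(im[y:y+h,x:x+w],(400,300),interpolation=cv2.INTER_CUBIC)
g=np.vstack([np.hstack([c(s,230,60,80,60+0),c(t,330,85,100,75)]),np.hstack([c(s,150,175,60,45),c(t,175,100,56,42)])])
cv2.imwrite("pics/comp.png",g)
E
```

```text
(no output)
```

View pics/comp.png

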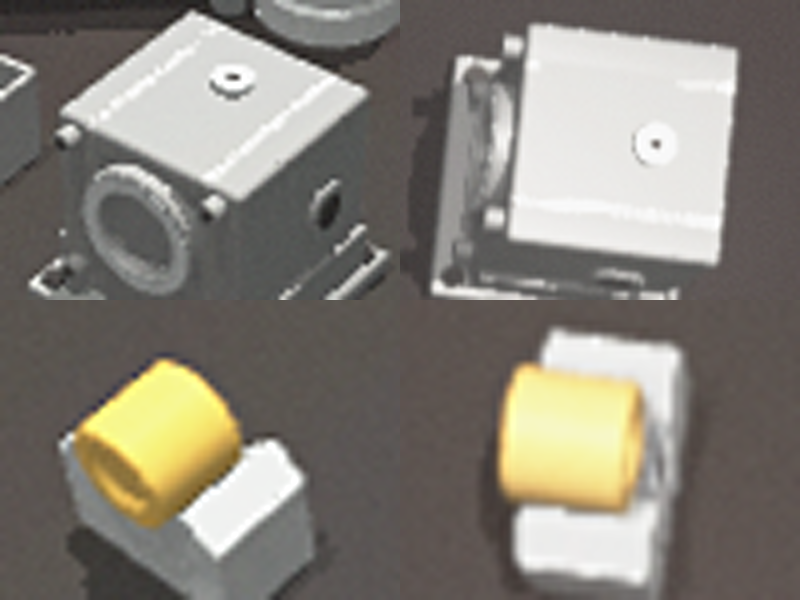

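```bash
cat > h.py <<'E'
from station import manip, eyes
import cv2, numpy as np
from scipy.spatial.transform import Rotation as R
CAL={n:eyes.calibration(n) for n in("side","top")}
def ray(n,u,v):
    c=CAL[n];f=192/np.tan(np.radians(c["fov_y"]/2));T=c["T"]
    return T[:3,3],T[:3,:3]@np.array([(u-c["cx"])/f,-(v-c["cy"])/f,-1])
def onz(n,u,v,z):
    o,d=ray(n,u,v);return o+d*(z-o[2])/d[2]
def proj(n,p):
    c=CAL[n];f=192/np.tan(np.radians(c["fov_y"]/2));q=c["T"][:3,:3].T@(np.asarray(p,float)-c["T"][:3,3])
    return np.array([c["cx"]-f*q[0]/q[2],c["cy"]+f*q[1]/q[2]])
def tri(a,b):
    o1,d1=ray("side",*a);o2,d2=ray("top",*b)
    s=np.linalg.lstsq(np.c_[d1,-d2],o2-o1,rcond=None)[0]
    p,q=o1+d1*s[0],o2+d2*s[1];return (p+q)/2,np.linalg.norm(p-q)
def big(m):
    cs,_=cv2.findContours(m.astype(np.uint8),cv2.RETR_EXTERNAL,cv2.CHAIN_APPROX_NONE)
    return sorted(cs,key=cv2.contourArea)[::-1]
def hsvm(im,lo,hi): return cv2.inRange(cv2.cvtColor(im,cv2.COLOR_BGR2HSV),lo,hi)>0
E
python3 - <<'E'
from h import *
np.set_printoptions(precision=1,suppress=True)
S=cv2.imread("pics/side0.png");T=cv2.imread("pics/top0.png")
o=manip.observe();print("tool R\n",R.from_rotvec(o["tool_rot"]).as_matrix())
for n,im in(("side",S),("top",T)):
    for nm,lo,hi in(("blue",(100,120,60),(125,255,255)),("yel",(18,90,90),(32,255,255))):
        for c in big(hsvm(im,lo,hi))[:5]:
            if cv2.contourArea(c)<40: continue
            b=cv2.boxPoints(cv2.minAreaRect(c)); 
            print(n,nm,cv2.contourArea(c),c.reshape(-1,2).mean(0),"box",b.round(1).tolist())
def cr(n,x,y): # composite coordinates
    return {"sh":(230+x/5,60+y/5),"th":(330+(x-400)/4,85+y/4),"sb":(150+x/6.667,175+(y-300)/6.667),"tb":(175+(x-400)/7.143,100+(y-300)/7.143)}[n]
for p in((530,25),(735,47),(720,262),(510,240)): print("top housing",onz("top",*cr("th",*p),128))
for p in((62,118),(192,12),(368,95),(242,198)): print("side housing",onz("side",*cr("sh",*p),128))
print("mouth side",onz("side",*cr("sh",137.5,228),80), "boss",tri(cr("sh",232,78),cr("th",655,143)))
E
```

```text
tool R
 [[ 1.   0.3 -0. ]
 [ 0.3 -1.   0. ]
 [ 0.  -0.  -1. ]]
side blue 804.5 [103.3 121.4] box [[-2.700000047683716, 204.60000610351562], [207.5, 34.400001525878906], [210.3000030517578, 37.900001525878906], [0.10000000149011612, 208.10000610351562]]
side blue 395.5 [227.6 221.2] box [[211.0, 228.0], [235.0, 204.0], [244.5, 213.5], [220.5, 237.5]]
side blue 141.0 [475.5  69.3] box [[439.3999938964844, 59.900001525878906], [440.29998779296875, 57.099998474121094], [511.70001220703125, 78.5], [510.8999938964844, 81.4000015258789]]
side blue 76.0 [306.5  18.8] box [[276.3999938964844, 11.100000381469727], [277.0, 9.0], [336.3999938964844, 26.600000381469727], [335.79998779296875, 28.700000762939453]]
side blue 73.0 [213.1 235.9] box [[205.6999969482422, 232.1999969482422], [212.10000610351562, 227.39999389648438], [220.60000610351562, 238.8000030517578], [214.1999969482422, 243.60000610351562]]
side yel 381.5 [173.2 195.9] box [[158.5, 196.5], [174.0, 181.0], [188.0, 195.0], [172.5, 210.5]]
side yel 266.0 [240.8 237. ] box [[213.5, 256.5], [264.0, 206.0], [270.0, 212.0], [219.5, 262.5
[... 849 characters left out ...]
351562, 174.10000610351562], [190.1999969482422, 169.39999389648438], [247.10000610351562, 176.5], [246.5, 181.1999969482422]]
top yel 68.5 [201.2 194.3] box [[186.89999389648438, 196.10000610351562], [187.6999969482422, 189.60000610351562], [218.3000030517578, 193.39999389648438], [217.5, 199.89999389648438]]
top housing [ 618.7 -232.3  128. ]
top housing [ 606.7 -345.2  128. ]
top housing [ 486.2 -333.4  128. ]
top housing [ 497.9 -219.2  128. ]
side housing [ 613.4 -229.3  128. ]
side housing [ 603.5 -346.8  128. ]
side housing [ 483.1 -329.8  128. ]
side housing [ 497.5 -220.7  128. ]
mouth side [ 562.6 -222.2   80. ] boss (array([ 550.1, -298.2,  134. ]), np.float64(1.6214613262709294))
```

```bash
python3 - <<'E'
from h import *
np.set_printoptions(precision=1,suppress=True)
S=cv2.imread("pics/side0.png");T=cv2.imread("pics/top0.png")
print(cv2.cvtColor(T,cv2.COLOR_BGR2HSV)[183,185:265:5].tolist(),cv2.cvtColor(S,cv2.COLOR_BGR2HSV)[222,220:240:4].tolist())
a=np.zeros((600,800,3),np.uint8)
def c(im,x,y,w,h,W,H):return cv2.resize(im[y:y+h,x:x+w],(W,H),interpolation=cv2.INTER_CUBIC)
a[:300]=c(T,165,155,104,39,800,300); a[300:,:400]=c(S,190,175,100,75,400,300)
a[300:,400:]=c(S,245,85,40,30,400,300)
cv2.imwrite("pics/comp2.png",a)
E
```

```text
[[104, 119, 250], [104, 119, 247], [103, 118, 247], [104, 118, 246], [104, 115, 247], [103, 110, 247], [105, 94, 245], [103, 113, 247], [0, 0, 247], [0, 0, 246], [60, 1, 246], [120, 1, 244], [60, 1, 239], [13, 16, 229], [13, 76, 229], [0, 32, 97]] [[102, 147, 247], [102, 148, 246], [103, 149, 253], [107, 149, 111], [107, 176, 116]]
```

View pics/comp2.png

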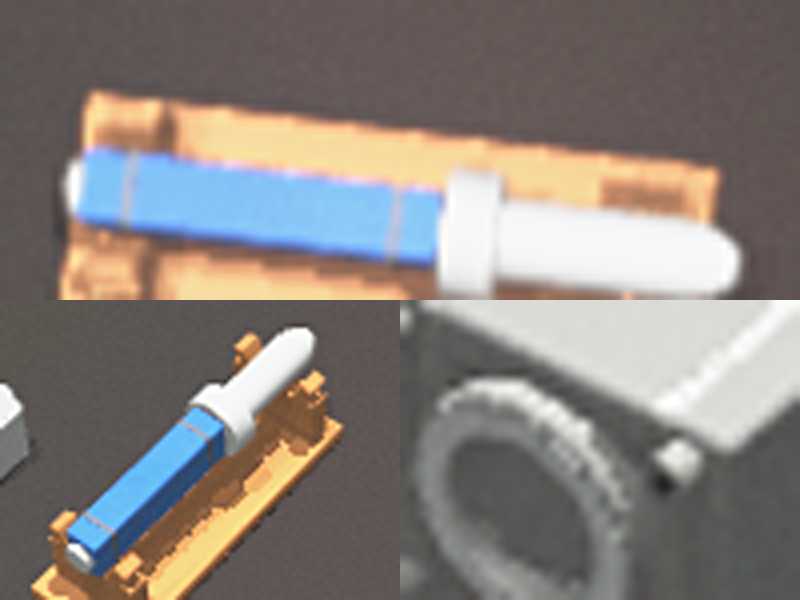

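```bash
python3 - <<'E'
from h import *
np.set_printoptions(precision=1,suppress=True)
t=lambda x,y,z: onz("top",165+x/7.692,155+y/7.692,z)
s=lambda x,y,z: onz("side",190+x/4,175+(y-300)/4,z)
A=t(80,186,74);B=t(442,226,74);P=t(510,241,60);Q=t(690,257,60);N=t(741,264,60)
print("top",A,B,np.linalg.norm(A-B),P,Q,N)
# side: handle top face corners back-left, back-right, front-left, front-right
c=[s(68,541,74),s(98,556,74),s(193,406,74),s(225,425,74)];print("side",*c)
print("nose side",s(312,338,60), "mouth",onz("side",257.2,106.2,80))
a=(c[0]+c[1])/2;b=(c[2]+c[3])/2
for p,q in((A,B),(a,b),(P,Q)):
    d=(q-p)[:2];d/=np.linalg.norm(d);print("dir",d,np.degrees(np.arctan2(d[0],-d[1])),"grip",p[:2]+65*d, q[:2]-44*d)
# bushing: ends from composite1 
tb=lambda x,y,z:onz("top",175+(x-400)/7.143,100+(y-300)/7.143,z)
sb=lambda x,y,z:onz("side",150+x/6.667,175+(y-300)/6.667,z)
# silhouette top: corners of outline at axis height
for p in((512,366),(640,380),(632,508),(500,496)): print("bush top",tb(*p,60))
print("bush near face centre side",sb(118,478,60))
for p in((550,330),(685,345),(648,585),(514,573)): print("vb top",tb(*p,57))
for p in((270,438),(305,485),(217,558),(188,517)): print("vb side",sb(*p,57))
for p in("side","top"): print(CAL[p]["T"][:3,3])
E
```

```text
top [427.5 186.6  74. ] [416.1  78.7  74. ] 108.44524395209172 [413.2  59.2  60. ] [408.7   5.   60. ] [406.6 -10.3  60. ]
side [433.2 188.1  74. ] [414.  187.6  74. ] [427.1  76.9  74. ] [404.3  79.   74. ]
nose side [402.1 -11.3  60. ] mouth [ 562.  -219.7   80. ]
dir [-0.1 -1. ] -6.066863552540723 grip [420.7 122. ] [420.7 122.5]
dir [-0.1 -1. ] -4.1300834109294975 grip [418.9 123. ] [418.8 121.9]
dir [-0.1 -1. ] -4.833204795497117 grip [407.8  -5.6] [412.4  48.9]
bush top [595.3 156.5  60. ]
bush top [590.7 114.3  60. ]
bush top [547.8 116.3  60. ]
bush top [551.6 159.7  60. ]
bush near face centre side [572.4 152.6  60. ]
vb top [608.4 144.6  57. ]
vb top [603.5  99.9  57. ]
vb top [522.8 111.   57. ]
vb top [526.6 155.   57. ]
vb side [540.1 109.3  57. ]
vb side [517.  119.8  57. ]
vb side [523.5 160.7  57. ]
vb side [542.9 151.9  57. ]
[ 39.9 589.9 874.1]
[ 291.2    6.8 1156.5]
```

Request:
arm_command:
  rows:
    - [[16, 38.5, 0, 4.3, 0], [16, 38.5, 0, 4.3, 0], [16, 38.5, 0, 4.3, 0], [16, 38.5, 0, 4.3, 0], [16, 38.5, 0, 4.3, 0], [16, 38.5, 0, 4.3, 0], [16, 38.5, 0, 4.3, 0], [16, 38.5, 0, 4.3, 0], [16, 38.5, 0, 4.3, 0], [16, 38.5, 0, 4.3, 0]]
  newtons: 50

```text
time: 1.35
tool_pos: [309.4, -143.0, 213.4]
tool_rot: [2.736, 1.544, 0.0]
contact_force: [0.5, -0.3, 1.2]
gripper_width: 93.9
gripper_force: 0.0
```

Request:
arm_command:
  rows:
    - [[16, 38.5, 0, 4.3, 0], [16, 38.5, 0, 4.3, 0], [16, 38.5, 0, 4.3, 0], [16, 38.5, 0, 4.3, 0], [16, 38.5, 0, 4.3, 0], [16, 38.5, 0, 4.3, 0], [13.7, 25.5, -25, 0, 0], [0, 0, -30, 0, 0], [0, 0, -30, 0, 0], [0, 0, 0, 0, 0]]

```text
time: 2.6
tool_pos: [417.9, 112.0, 127.0]
tool_rot: [-2.323, -2.112, 0.005]
contact_force: [0.2, 0.3, -0.6]
gripper_width: 94.2
gripper_force: 0.0
```

Request:
arm_command:
  rows:
    - [[0, 0, -26, 0, 0], [0, 0, -26, 0, 0], [0, 0, -20, 0, 0], [0, 0, -6, 0, 0], [0, 0, 0, 0, 0.5], [0, 0, 0, 0, 0.6], [0, 0, 0, 0, 0.65], [0, 0, 0, 0, 0.65], [0, 0, 0, 0, 0.65], [0, 0, 0, 0, 0.65]]

```text
time: 3.85
tool_pos: [418.9, 112.1, 50.5]
tool_rot: [-2.325, -2.113, -0.0]
contact_force: [0.3, 0.1, 0.5]
gripper_width: 37.4
gripper_force: 0.0
```

```bash
python3 - <<'E'
from h import *
print(manip.observe())
S=eyes.snapshot("side");T=eyes.snapshot("top")
cv2.imwrite("pics/side1.png",S);cv2.imwrite("pics/top1.png",T)
a=np.zeros((600,800,3),np.uint8)
a[:,:400]=cv2.resize(S[165:285,195:275],(400,600),interpolation=cv2.INTER_CUBIC)
a[:,400:]=cv2.resize(T[125:245,180:260],(400,600),interpolation=cv2.INTER_CUBIC)
cv2.imwrite("pics/comp3.png",a)
E
```

```text
{'time': 3.85, 'qpos': array([1.77049145e-01, 2.70829187e-01, 1.99136714e+00, 2.47076259e-05,
       8.79389508e-01, 2.72246872e-01]), 'qvel': array([ 4.61190532e-04,  8.26999308e-05,  1.60581801e-03, -1.09250192e-03,
        3.89163854e-04,  2.44344795e-03]), 'joint_torque': array([ 1.75214398e-03, -4.28171074e+01, -2.65939039e+01,  5.86427003e-02,
       -2.11230901e-03,  1.46821599e-04]), 'tool_pos': array([418.94070919, 112.1442633 ,  50.46187388]), 'tool_rot': array([-2.32463100e+00, -2.11320056e+00, -2.49661337e-05]), 'contact_force': array([0.31369581, 0.05830103, 0.45834405]), 'ft_torque': array([-0.03827195, -0.08245671,  0.00562348]), 'gripper_force': 0.0, 'gripper_width': 37.418658652564936}
```

View pics/comp3.png

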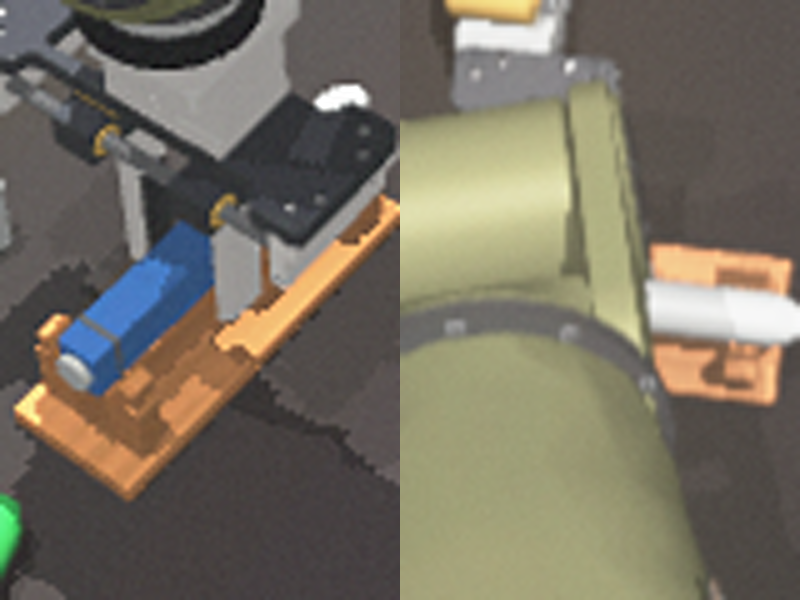

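The jaws straddle the handle, left panel around (190,270), and the top view shows the pilot pointing right. I'll close now.

Request:
arm_command:
  rows:
    - [[0, 0, 0, 0, 0.75], [0, 0, 0, 0, 0.8], [0, 0, 0, 0, 0.9], [0, 0, 0, 0, 1], [0, 0, 0, 0, 1], [0, 0, 0, 0, 1], [0, 0, 0, 0, 1], [0, 0, 0, 0, 1], [0, 0, 0, 0, 1], [0, 0, 0, 0, 1]]
  newtons: 55

```text
time: 5.2
tool_pos: [419.1, 112.2, 50.5]
tool_rot: [2.325, 2.113, 0.0]
contact_force: [4.4, 1.2, -0.3]
gripper_width: 21.7
gripper_force: 55.0
```

Request:
arm_command:
  rows:
    - [[0, 0, 4, 0, 1], [0, 0, 8, 0, 1], [0, 0, 12, 0, 1], [0, 0, 12, 0, 1], [0, 0, 12, 0, 1], [0, 0, 12, 0, 1], [20, 24, 10, 0, 1], [24, 30, 0, 0, 1], [24, 30, 0, 0, 1], [20, 26, 0, 0, 1]]

```text
time: 6.45
tool_pos: [507.6, 223.2, 120.8]
tool_rot: [-2.324, -2.113, 0.0]
contact_force: [0.7, -0.5, -4.7]
gripper_width: 21.4
gripper_force: 55.0
```

Request:
arm_command:
  rows:
    - [[22, 24, 0, 0, 1], [22, 24, 0, 0, 1], [20, 18, 0, 0, 1], [16, 14, 0, 0, 1], [0, 0, -10, 0, 1], [0, 0, -20, 0, 1], [0, 0, -15, 0, 1], [0, 0, 0, 0, 1], [0, 0, 0, 0, 1], [0, 0, 0, 0, 1]]

```text
time: 7.7
tool_pos: [587.2, 302.3, 76.2]
tool_rot: [2.324, 2.113, 0.002]
contact_force: [0.8, -0.4, -3.2]
gripper_width: 21.7
gripper_force: 55.0
```

```bash
python3 - <<'E'
from h import *
print(manip.observe())
S=eyes.snapshot("side");T=eyes.snapshot("top")
cv2.imwrite("pics/side2.png",S);cv2.imwrite("pics/top2.png",T)
a=np.zeros((600,800,3),np.uint8)
a[:,:400]=cv2.resize(S[165:285,125:205],(400,600),interpolation=cv2.INTER_CUBIC)
a[:,400:]=cv2.resize(T[75:155,130:236],(400,302),interpolation=cv2.INTER_CUBIC)[:300].repeat(1,0) if 0 else 0
a[:300,400:]=cv2.resize(T[85:148,145:229],(400,300),interpolation=cv2.INTER_CUBIC)
cv2.imwrite("pics/comp4.png",a)
E
```

```text
{'time': 7.7, 'qpos': array([ 4.19892759e-01,  6.72147884e-01,  1.30454025e+00, -9.00865546e-06,
        1.16369026e+00,  5.15122788e-01]), 'qvel': array([-0.0024054 ,  0.00187393,  0.00015282,  0.00059515, -0.00156458,
       -0.00135465]), 'joint_torque': array([-3.27367452e-02, -7.32030845e+01, -3.45434546e+01,  5.72875876e-02,
       -1.71859312e-02, -3.16864350e-05]), 'tool_pos': array([587.24280247, 302.25040164,  76.22875307]), 'tool_rot': array([2.32436693e+00, 2.11293294e+00, 1.80750374e-03]), 'contact_force': array([ 0.78054573, -0.39143119, -3.21647876]), 'ft_torque': array([-0.05869528, -0.11882362,  0.05070977]), 'gripper_force': 54.98976767063141, 'gripper_width': 21.65134046986925}
```

View pics/comp4.png

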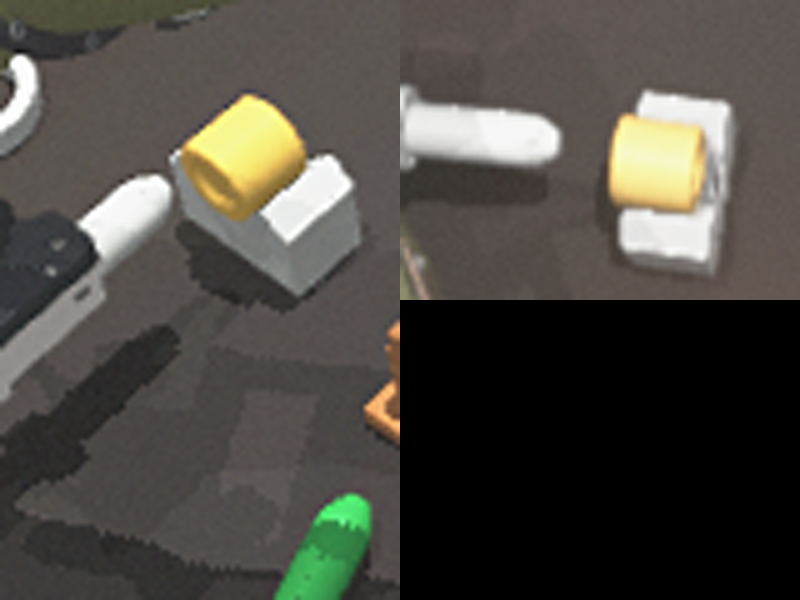

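The side crop shows the nose at (165,190) short of the bushing at (235,165). In the top crop the pilot axis is near y=135 and the bushing axis near y=163. I'll fit centrelines by columns.

```bash
cat >> h.py <<'E'
def cline(m,c0,c1,r0,r1,n,z):
    """subpixel column midpoints of mask -> world line at height z: (x at y) fit"""
    P=[]
    for c in range(c0,c1):
        r=np.flatnonzero(m[r0:r1,c])
        if len(r)>3: P.append(onz(n,c,r0+(r[0]+r[-1])/2,z))
    P=np.array(P);k=np.polyfit(P[:,1],P[:,0],1);return k,P
E
python3 - <<'E'
from h import *
np.set_printoptions(precision=1,suppress=True)
T=cv2.imread("pics/top2.png")
hsv=cv2.cvtColor(T,cv2.COLOR_BGR2HSV)
# crop->pixel: 145+(x-400)/4.762, 85+y/4.762
w=(hsv[...,1]<40)&(hsv[...,2]>140)
k,P=cline(w,152,170,102,124,"top",85.7);print("pilot deg",np.degrees(np.arctan(k[0])),"x at y=160,136.5:",np.polyval(k,[160,136.5]));print(P[[0,-1]])
nose=max(np.flatnonzero(w[112:116,150:185].any(0)))+150;print("nose",nose,onz("top",nose,114.4,85.7))
y=hsvm(T,(16,70,90),(34,255,255))
k2,P2=cline(y,191,208,100,135,"top",60);print("bush deg",np.degrees(np.arctan(k2[0])),"x at y=136.5",np.polyval(k2,[160,136.5]))
cs=np.flatnonzero(y[100:135,180:220].sum(0)>8)+180;print("bush cols",cs[0],cs[-1],onz("top",cs[0]-.5,119,60),onz("top",cs[-1]+.5,119,60))
E
```

```text
pilot deg 5.0886201676476785 x at y=160,136.5: [574.7 572.6]
[[582.5 241.9  85.7]
 [579.1 202.7  85.7]]
nose 178 [575.9 181.9  85.7]
bush deg 6.463078711811042 x at y=136.5 [574.2 571.5]
bush cols 189 208 [571.8 161.2  60. ] [572.  114.3  60. ]
```

```bash
python3 - <<'E'
from h import *
np.set_printoptions(precision=1,suppress=True)
S=cv2.imread("pics/side2.png");hsv=cv2.cvtColor(S,cv2.COLOR_BGR2HSV)
w=((hsv[...,1]<40)&(hsv[...,2]>140)).astype(np.uint8)
m=np.zeros_like(w);m[195:225,138:162]=w[195:225,138:162]
c=big(m)[0].reshape(-1,2);b=cv2.fitLine(c.astype(np.float32),cv2.DIST_L2,0,.01,.01).ravel();print(b)
# project the model axis for heights
for z in(83,86,89):
    print(z,proj("side",(575.9,181.9,z)),proj("side",(579.1,213,z)))
print("side contour extent",c[c[:,0].argmax()],c[c[:,1].argmin()])
n=np.array([b[1],-b[0]])
for p in c: pass
d=(c-b[2:])@n;t=(c-b[2:])@b[:2];print("perp spread by t:",[(k,round(d[(abs(t-k)<1.5)].min(),1),round(d[(abs(t-k)<1.5)].max(),1)) for k in range(-8,13,3) if (abs(t-k)<1.5).any()])
print(tri((158.6,201.6),(178.5,114.4)))
E
```

```text
[  0.6  -0.8 147.1 212.3]
83 [156.4 203.4] [146.1 212.3]
86 [156.2 202.6] [145.8 211.5]
89 [155.9 201.7] [145.5 210.7]
side contour extent [158 206] [152 200]
perp spread by t: [(-8, np.float64(-2.1), np.float64(0.1)), (-5, np.float64(-1.6), np.float64(-0.2)), (-2, np.float64(-2.2), np.float64(7.8)), (1, np.float64(-3.0), np.float64(6.7)), (4, np.float64(-4.1), np.float64(6.1)), (7, np.float64(-5.0), np.float64(5.5)), (10, np.float64(-5.6), np.float64(4.1))]
(array([573.2, 179.1,  88.9]), np.float64(4.190436451667443))
```

Request:
arm_command:
  rows:
    - [[2, 0, -8, -1.1, 1], [0, 0, -10, 0, 1], [0, 0, -6, 0, 1], [0, 0, -1.7, 0, 1], [0, 0, 0, 0, 1], [-1, -9, 0, 0, 1], [0, 0, 0, 0, 1], [0, 0, 0, 0, 1], [0, 0, 0, 0, 1], [0, 0, 0, 0, 1]]

```text
time: 9.05
tool_pos: [587.9, 293.2, 49.7]
tool_rot: [-2.345, -2.091, -0.0]
contact_force: [-0.1, -0.2, -4.6]
gripper_width: 21.9
gripper_force: 55.0
```

```bash
python3 - <<'E'
from h import *
np.set_printoptions(precision=1,suppress=True)
o=manip.observe();print(o["tool_pos"],o["contact_force"])
S=eyes.snapshot("side");T=eyes.snapshot("top")
cv2.imwrite("pics/side3.png",S);cv2.imwrite("pics/top3.png",T)
hsv=cv2.cvtColor(T,cv2.COLOR_BGR2HSV)
w=(hsv[...,1]<40)&(hsv[...,2]>140)
k,P=cline(w,157,174,100,128,"top",60);print("pilot deg",np.degrees(np.arctan(k[0])),"x at y=160,136.5:",np.polyval(k,[160,136.5]),P[[0,-1]])
y=hsvm(T,(16,70,90),(34,255,255))
k2,P2=cline(y,191,208,100,135,"top",60);print("bush deg",np.degrees(np.arctan(k2[0])),np.polyval(k2,[160,136.5]))
a=np.zeros((600,800,3),np.uint8)
a[:,:400]=cv2.resize(S[175:265,125:185],(400,600),interpolation=cv2.INTER_CUBIC)
a[:300,400:]=cv2.resize(T[85:148,145:229],(400,300),interpolation=cv2.INTER_CUBIC)
cv2.imwrite("pics/comp5.png",a)
E
```

```text
[587.9 293.2  49.7] [-0.1 -0.2 -4.6]
pilot deg 7.5817221693008765 x at y=160,136.5: [572.  568.9] [[582.3 235.5  60. ]
 [576.5 197.8  60. ]]
bush deg 6.394559297051432 [574.2 571.6]
```

View pics/comp5.png

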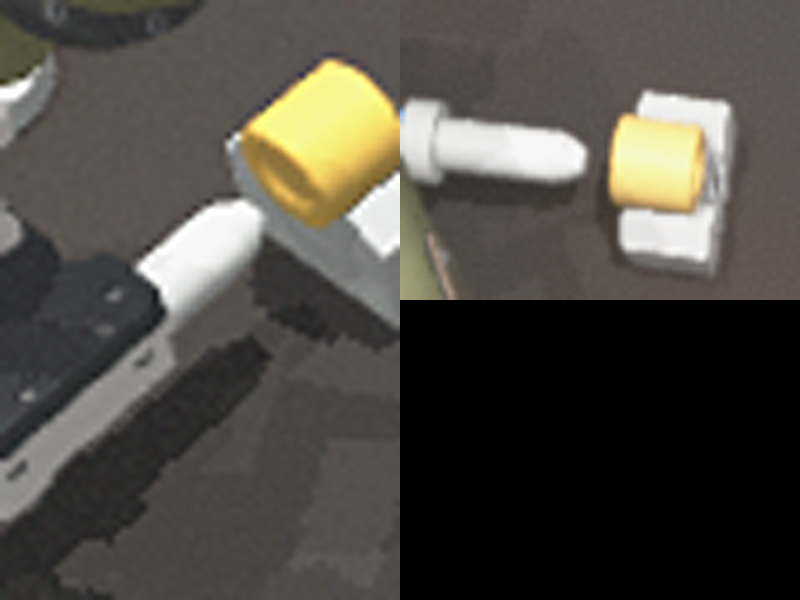

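Laterally the pilot needs about +1.3 mm in x, and the height is good. I'll correct that and enter slowly, watching the force.

Request:
arm_command:
  rows:
    - [[1.3, 0, 0.8, 0, 1], [0, 0, 0, 0, 1], [-0.45, -4, 0, 0, 1], [-0.45, -4, 0, 0, 1], [-0.45, -4, 0, 0, 1], [-0.45, -4, 0, 0, 1], [-0.45, -4, 0, 0, 1], [-0.45, -4, 0, 0, 1], [-0.45, -4, 0, 0, 1], [0, 0, 0, 0, 1]]

```text
time: 10.4
tool_pos: [586.1, 264.9, 50.6]
tool_rot: [-2.345, -2.09, 0.0]
contact_force: [0.2, 0.5, -4.1]
gripper_width: 21.6
gripper_force: 55.0
```

Request:
arm_command:
  rows:
    - [[-0.22, -2, 0, 0, 1], [-0.22, -2, 0, 0, 1], [-0.22, -2, 0, 0, 1], [-0.22, -2, 0, 0, 1], [-0.22, -2, 0, 0, 1], [-0.22, -2, 0, 0, 1], [-0.22, -2, 0, 0, 1], [-0.22, -2, 0, 0, 1], [0, 0, 0, 0, 1], [0, 0, 0, 0, 1]]

```text
time: 11.65
tool_pos: [584.3, 249.2, 50.6]
tool_rot: [-2.345, -2.091, -0.0]
contact_force: [1.1, 1.0, -3.7]
gripper_width: 21.7
gripper_force: 55.0
```

Request:
arm_command:
  rows:
    - [[-0.33, -3, 0, 0, 1], [-0.33, -3, 0, 0, 1], [-0.33, -3, 0, 0, 1], [-0.33, -3, 0, 0, 1], [-0.33, -3, 0, 0, 1], [-0.33, -3, 0, 0, 1], [-0.33, -3, 0, 0, 1], [-0.33, -3, 0, 0, 1], [0, 0, 0, 0, 1], [0, 0, 0, 0, 1]]

```text
time: 12.9
tool_pos: [581.7, 225.2, 50.6]
tool_rot: [-2.345, -2.091, -0.0]
contact_force: [-0.8, 0.1, -4.9]
gripper_width: 21.4
gripper_force: 55.0
```

```bash
python3 - <<'E'
from h import *
np.set_printoptions(precision=1,suppress=True)
o=manip.observe();print(o["tool_pos"],o["contact_force"],o["ft_torque"])
S=eyes.snapshot("side");T=eyes.snapshot("top")
cv2.imwrite("pics/side4.png",S);cv2.imwrite("pics/top4.png",T)
a=np.zeros((600,800,3),np.uint8)
a[:,:400]=cv2.resize(S[165:255,135:195],(400,600),interpolation=cv2.INTER_CUBIC)
a[:300,400:]=cv2.resize(T[85:148,145:229],(400,300),interpolation=cv2.INTER_CUBIC)
cv2.imwrite("pics/comp6.png",a)
y=hsvm(T,(16,70,90),(34,255,255))
k2,P2=cline(y,191,208,100,135,"top",60);print("bush deg",np.degrees(np.arctan(k2[0])),np.polyval(k2,[160,136.5]))
E
```

```text
[581.7 225.2  50.6] [-0.8  0.1 -4.9] [ 0.  -0.1  0. ]
bush deg 5.406700216842696 [574.  571.8]
```

View pics/comp6.png

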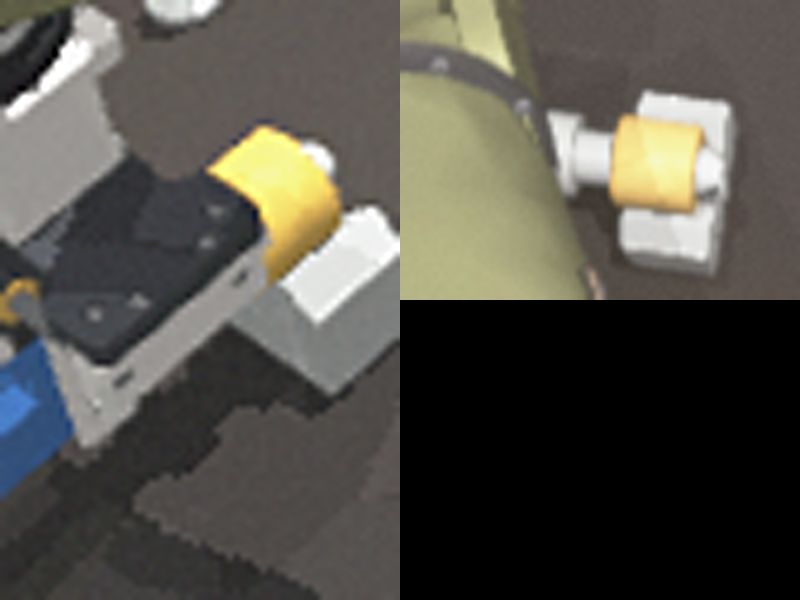

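The nose shows beyond the bushing at (315,155) in the side crop. In the top crop there is a gap of about 16 mm between the shoulder and the bushing, so I'll go 6 mm further and lift gently.

Request:
arm_command:
  rows:
    - [[-0.33, -3, 0, 0, 1], [-0.33, -3, 0, 0, 1], [0, 0, 2, 0, 1], [0, 0, 3, 0, 1], [0, 0, 5, 0, 1], [0, 0, 7, 0, 1], [0, 0, 7, 0, 1], [0, 0, 6, 0, 1], [0, 0, 0, 0, 1], [0, 0, 0, 0, 1]]

```text
time: 14.25
tool_pos: [580.9, 219.1, 80.3]
tool_rot: [-2.345, -2.091, 0.001]
contact_force: [0.2, -0.1, -6.6]
gripper_width: 21.8
gripper_force: 55.0
```

Request:
arm_command:
  rows:
    - [[0, 0, 0, 0, 1], [0, 0, 3, 0, 1], [0, 0, 5, 0, 1], [0, 0, 6, 0, 1], [0, 0, 6, 0, 1], [0, 0, 4, 0, 1], [0, 0, 0, 0, 1], [0, 0, 0, 0, 1], [0, 0, 0, 0, 1], [0, 0, 0, 0, 1]]

```text
time: 15.5
tool_pos: [581.0, 219.2, 104.4]
tool_rot: [-2.345, -2.091, 0.0]
contact_force: [-0.3, -1.0, -6.9]
gripper_width: 21.4
gripper_force: 55.0
```

```bash
python3 - <<'E'
from h import *
np.set_printoptions(precision=1,suppress=True)
o=manip.observe();print(o["tool_pos"],o["contact_force"],o["ft_torque"])
S=eyes.snapshot("side");T=eyes.snapshot("top")
cv2.imwrite("pics/side5.png",S);cv2.imwrite("pics/top5.png",T)
y=hsvm(T,(16,70,90),(34,255,255));z=o["tool_pos"][2]+9.5-1.5
k2,P2=cline(y,191,208,95,135,"top",z);print("bush deg",np.degrees(np.arctan(k2[0])),P2[[0,-1]],z)
E
```

```text
[581.  219.2 104.4] [-0.3 -1.  -6.9] [ 0.1 -0.1 -0.1]
bush deg -6.241967411773744 [[573.3 148.5 112.4]
 [588.3 117.4 112.4]] 112.3881960658785
```

Request:
arm_command:
  rows:
    - [[0, -5, 0, 0, 1], [0, -11, 0, 0, 1], [-0.5, -17, 0, 0, 1], [-0.5, -23, 0, 0, 1], [-1, -28, 0, 0, 1], [-1, -30, 0, 0, 1], [-1, -30, 0, 0, 1], [-1, -30, 0, 0, 1], [-1, -30, 0, 0, 1], [-1, -28, 0, 0, 1]]

```text
time: 16.85
tool_pos: [573.5, -15.3, 104.7]
tool_rot: [2.346, 2.09, -0.0]
contact_force: [1.0, -0.3, -7.4]
gripper_width: 21.9
gripper_force: 55.0
```

Request:
arm_command:
  rows:
    - [[-1, -24, 0, 0, 1], [0, -19, 0, 0, 1], [0, -14, 0, 0, 1], [0, -10, -3, 0.4, 1], [0, -6, -6, 0, 1], [0, -4, -9, 0, 1], [0, 0, -9, 0, 1], [0, 0, -5, 0, 1], [0, 0, 0, 0, 1], [0, 0, 0, 0, 1]]

```text
time: 18.1
tool_pos: [573.2, -89.7, 72.8]
tool_rot: [2.337, 2.099, 0.0]
contact_force: [-0.1, -0.5, -7.3]
gripper_width: 21.5
gripper_force: 55.0
```

```bash
python3 - <<'E'
from h import *
np.set_printoptions(precision=1,suppress=True)
o=manip.observe();print(o["tool_pos"],o["contact_force"],o["ft_torque"])
print("flange top",onz("top",355,120.75,80))
S=eyes.snapshot("side");T=eyes.snapshot("top")
cv2.imwrite("pics/side6.png",S);cv2.imwrite("pics/top6.png",T)
a=np.zeros((600,800,3),np.uint8)
a[:300,:]=cv2.resize(T[85:145,270:430],(800,300),interpolation=cv2.INTER_CUBIC)
a[300:,:400]=cv2.resize(S[75:150,200:300],(400,300),interpolation=cv2.INTER_CUBIC)
a[300:,400:]=cv2.resize(S[85:122,220:270],(400,300),interpolation=cv2.INTER_CUBIC)
cv2.imwrite("pics/comp7.png",a)
E
```

```text
[573.2 -89.7  72.8] [-0.1 -0.5 -7.3] [ 0.2 -0.1 -0. ]
flange top [ 564.2 -225.    80. ]
```

View pics/comp7.png

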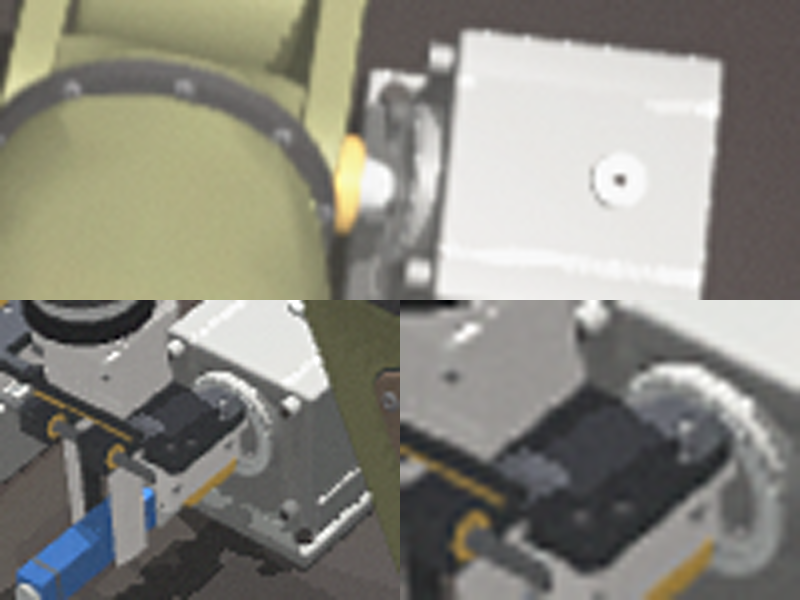

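The top crop shows the bushing's leading end at (350,185) and the flange arc from about y=100 to 255 near x=425. The flange centre therefore seems some mm further +x than the driver axis, so I'll check numerically on the unobstructed first pictures.

```bash
python3 - <<'E'
import cv2, numpy as np
T=cv2.cvtColor(cv2.imread("pics/top0.png"),cv2.COLOR_BGR2GRAY);S=cv2.cvtColor(cv2.imread("pics/side0.png"),cv2.COLOR_BGR2GRAY)
print("top cols 344..362");
for r in range(96,146): print(r,*T[r,344:363])
print("side rows 90..120 cols 243..272")
for r in range(90,121): print(r,*S[r,243:273])
E
```

```text
top cols 344..362
96 86 87 86 84 85 85 86 84 87 84 82 96 217 229 231 234 190 138 205
97 83 85 80 83 86 84 87 86 86 87 84 101 187 203 213 215 157 137 214
98 91 104 102 106 95 91 92 84 82 81 84 107 150 160 167 168 119 145 219
99 161 201 204 223 167 148 143 117 111 108 101 99 111 112 115 118 101 158 222
100 196 234 234 238 193 194 216 213 211 210 194 123 90 86 85 89 95 181 239
101 205 233 225 194 153 160 185 222 234 235 203 124 91 83 84 88 104 196 245
102 214 232 180 130 115 115 125 168 194 190 142 97 85 82 87 88 105 190 237
103 219 204 129 113 113 111 113 121 145 126 94 83 83 89 87 85 109 188 229
104 222 168 103 107 113 112 112 108 116 99 91 83 84 90 91 90 117 194 230
105 185 155 101 92 114 122 124 119 104 106 115 98 90 90 88 89 126 198 231
106 150 146 135 100 124 138 137 133 119 146 150 143 114 104 99 92 137 203 232
107 145 147 144 99 121 139 143 131 124 141 162 172 132 118 113 97 146 209 231
108 150 147 146 97 113 127 131 127 123 142 165 183 170 131 114 100 155 216 230
109 147 151 145 102 101 110 120 119 124 177 174 190 187 145 116 102 164 222 232
110 147 148 148 105 96 99 116 111 11
[... 5464 characters left out ...]
119 135 125 151 153 136 132 127 123 116 116 130 134 137 105 83 78 86 89 91
115 71 76 86 84 86 93 87 89 84 83 83 121 125 131 130 132 148 147 130 137 133 126 132 132 92 79 77 84 91 88
116 93 88 87 83 84 92 87 89 84 83 83 84 110 135 131 128 127 121 117 121 129 133 137 110 87 85 82 87 89 89
117 91 85 85 83 95 91 84 85 83 84 83 82 85 95 124 134 134 126 130 133 135 134 117 93 86 86 81 87 88 90
118 136 91 82 100 102 135 123 94 84 83 85 84 85 85 85 96 100 121 120 126 112 100 82 80 85 87 86 87 93 88
119 135 135 134 135 135 134 137 137 90 82 84 83 83 84 80 83 85 84 83 87 87 81 83 80 84 85 86 87 94 90
120 136 136 137 136 134 134 135 139 137 90 84 82 84 82 84 82 84 84 82 83 82 87 83 85 85 82 84 85 86 89
```

```bash
python3 - <<'E'
from h import *
np.set_printoptions(precision=1,suppress=True)
T=cv2.cvtColor(cv2.imread("pics/top0.png"),cv2.COLOR_BGR2GRAY)
print("flange top",onz("top",353,119.5,80),onz("top",353,120.2,80),"side",onz("side",255.7,106.5,80))
for r in range(150,166): print(r,*T[r,334:350])
for z in(0,10): 
  a,b=onz("top",344.5,98.7,z),onz("top",338.5,159,z);print("foot",z,a,b,(a+b)/2)
S=cv2.imread("pics/side0.png")
for z in(118,128): print(z,proj("side",(553,-282,z)),proj("top",(553,-282,z)))
# bush lead + pilot now
T6=cv2.imread("pics/top6.png");y=hsvm(T6,(14,60,90),(36,255,255))
for c in range(334,346):
    r=np.flatnonzero(y[100:145,c]);
    if len(r): print(c,100+r[0],100+r[-1],onz("top",c,100+(r[0]+r[-1])/2,80.5))
E
```

```text
flange top [ 567.1 -220.4   80. ] [ 565.5 -220.4   80. ] side [ 564.8 -216.6   80. ]
150 65 63 67 72 114 151 155 155 151 106 97 98 96 95 87 87
151 63 63 66 76 121 154 154 137 120 93 90 100 100 91 86 89
152 64 64 65 81 121 154 133 107 87 84 83 94 109 91 89 90
153 65 65 64 80 126 153 109 86 78 82 77 86 115 97 85 90
154 65 64 65 81 135 159 104 79 78 82 80 84 123 106 88 91
155 68 63 62 96 185 224 164 98 79 78 88 95 138 113 91 86
156 78 65 63 108 218 242 229 153 113 119 161 149 159 131 112 101
157 83 67 65 106 211 237 237 220 217 221 232 229 227 222 219 197
158 88 68 66 86 153 174 185 192 205 215 224 227 228 234 237 234
159 86 78 75 79 89 93 97 107 124 133 142 150 159 174 182 195
160 87 84 85 81 82 78 71 74 79 82 82 81 82 92 97 109
161 85 86 85 86 83 88 82 83 83 83 83 77 74 79 74 73
162 82 83 86 83 86 88 84 85 87 85 86 86 85 84 84 80
163 85 84 85 84 87 87 85 89 85 84 87 89 87 87 85 88
164 84 86 84 83 84 84 85 87 83 86 85 87 87 89 87 86
165 81 85 82 86 84 85 84 84 83 86 86 86 84 87 86 90
foot 0 [ 640.3 -217.1    0. ] [ 488.6 -200.1    0. ] [ 564.4 -208.6    0. ]
foot 10 [ 637.3 -215.1   10. ] [ 486.9 -198.3   10. ] [ 562.1 -206.7   10. ]
118 [272.   83.3] [384.4 121.6]
128 [272.1  80.3] [385.7 120.4]
334 100 142 [ 563.3 -176.6   80.5]
335 100 113 [ 597.4 -179.3   80.5]
336 100 122 [ 586.8 -181.5   80.5]
337 100 131 [ 576.2 -183.7   80.5]
338 100 131 [ 576.2 -186.    80.5]
339 100 131 [ 576.2 -188.3   80.5]
340 100 130 [ 577.4 -190.6   80.5]
341 112 128 [ 565.7 -192.7   80.5]
342 113 118 [ 576.3 -195.2   80.5]
```

Request:
arm_command:
  rows:
    - [[2, 0, -0.3, 0, 1], [2, 0, 0, 0, 1], [0, 0, 0, 0, 1], [-0.4, -4, 0, 0, 1], [-0.6, -5, 0, 0, 1], [-0.6, -5, 0, 0, 1], [-0.4, -4, 0, 0, 1], [-0.4, -4, 0, 0, 1], [0, 0, 0, 0, 1], [0, 0, 0, 0, 1]]

```text
time: 19.45
tool_pos: [574.6, -111.8, 72.2]
tool_rot: [-2.337, -2.099, -0.0]
contact_force: [0.3, 0.8, -6.7]
gripper_width: 21.4
gripper_force: 55.0
```

Request:
arm_command:
  rows:
    - [[-0.2, -2, 0, 0, 1], [-0.2, -2, 0, 0, 1], [-0.2, -2, 0, 0, 1], [-0.2, -2, 0, 0, 1], [-0.1, -1, 0, 0, 1], [-0.1, -1, 0, 0, 1], [0, 0, 0, 0, 1], [0, 0, 0, 0, 1], [0, 0, 0, 0, 1], [0, 0, 0, 0, 1]]

```text
time: 20.7
tool_pos: [573.6, -121.8, 72.2]
tool_rot: [-2.337, -2.099, 0.0]
contact_force: [0.5, 0.1, -6.1]
gripper_width: 21.6
gripper_force: 55.0
```

Request:
arm_command:
  rows:
    - [[-0.2, -2, 0, 0, 1], [-0.2, -2, 0, 0, 1], [-0.2, -2, 0, 0, 1], [-0.2, -2, 0, 0, 1], [-0.2, -2, 0, 0, 1], [0, 0, 0, 0, 1], [0, 0, 0, 0, 1], [0, 0, 0, 0, 1], [0, 0, 0, 0, 1], [0, 0, 0, 0, 1]]

```text
time: 21.95
tool_pos: [572.6, -131.8, 72.3]
tool_rot: [2.337, 2.099, 0.0]
contact_force: [0.1, 0.7, -6.9]
gripper_width: 21.7
gripper_force: 55.0
```

Request:
arm_command:
  rows:
    - [[-0.2, -2, 0, 0, 1], [-0.2, -2, 0, 0, 1], [-0.2, -2, 0, 0, 1], [0, 0, 0, 0, 1], [0, 0, 0, 0, 1], [0, 0, 0, 0, 1], [0, 0, 0, 0, 1], [0, 0, 0, 0, 1], [0, 0, 0, 0, 1], [0, 0, 0, 0, 1]]

```text
time: 23.2
tool_pos: [572.0, -137.8, 72.2]
tool_rot: [-2.337, -2.099, 0.0]
contact_force: [0.2, 0.1, -7.5]
gripper_width: 21.8
gripper_force: 55.0
```

```bash
python3 - <<'E'
from h import *
np.set_printoptions(precision=2,suppress=True)
o=manip.observe();print(o["tool_pos"],o["contact_force"],o["ft_torque"])
S=eyes.snapshot("side");T=eyes.snapshot("top")
cv2.imwrite("pics/side7.png",S);cv2.imwrite("pics/top7.png",T)
a=np.zeros((600,800,3),np.uint8)
a[:300,:]=cv2.resize(T[90:144,290:434],(800,300),interpolation=cv2.INTER_CUBIC)
a[300:,:400]=cv2.resize(S[85:130,225:285],(400,300),interpolation=cv2.INTER_CUBIC)
cv2.imwrite("pics/comp8.png",a)
E
```

```text
[ 572.02 -137.82   72.21] [ 0.19  0.1  -7.54] [ 0.24 -0.07 -0.01]
```

View pics/comp8.png

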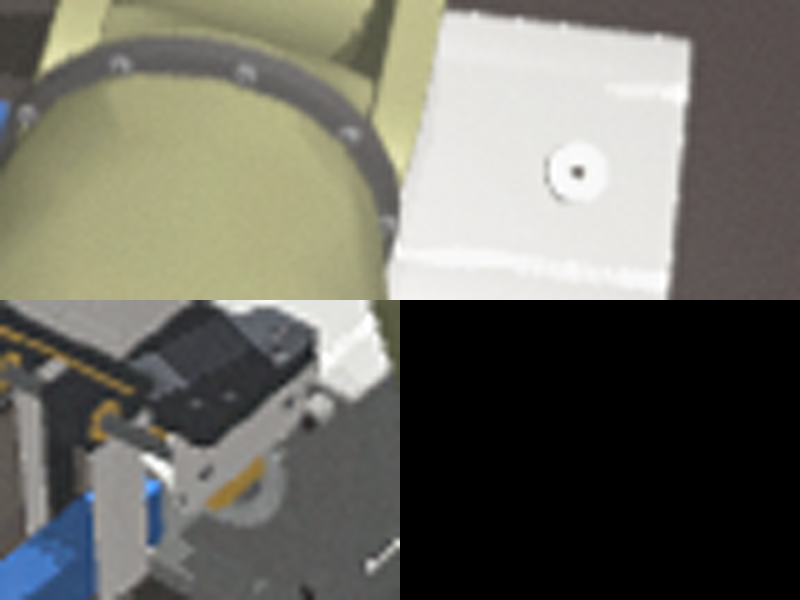

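The bushing shows inside the flange ring at (240,485), its weight still on the pilot and no axial force. I'll continue inward.

Request:
arm_command:
  rows:
    - [[-0.3, -3, 0, 0, 1], [-0.3, -3, 0, 0, 1], [-0.3, -3, 0, 0, 1], [-0.3, -3, 0, 0, 1], [-0.3, -3, 0, 0, 1], [-0.3, -3, 0, 0, 1], [-0.3, -3, 0, 0, 1], [-0.3, -3, 0, 0, 1], [0, 0, 0, 0, 1], [0, 0, 0, 0, 1]]

```text
time: 24.55
tool_pos: [569.6, -162.0, 72.3]
tool_rot: [2.337, 2.099, -0.0]
contact_force: [-0.9, -0.8, -7.4]
gripper_width: 21.3
gripper_force: 55.0
```

Request:
arm_command:
  rows:
    - [[-0.1, -1, 0, 0, 1], [-0.1, -1, 0, 0, 1], [-0.1, -1, 0, 0, 1], [-0.1, -1, 0, 0, 1], [-0.05, -0.5, 0, 0, 1], [-0.05, -0.5, 0, 0, 1], [-0.05, -0.5, 0, 0, 1], [-0.05, -0.5, 0, 0, 1], [0, 0, 0, 0, 1], [0, 0, 0, 0, 1]]

```text
time: 25.8
tool_pos: [569.0, -167.9, 72.2]
tool_rot: [2.337, 2.099, -0.0]
contact_force: [-0.3, 1.1, -7.5]
gripper_width: 21.5
gripper_force: 55.0
```

Request:
arm_command:
  rows:
    - [[-0.05, -0.5, 0, 0, 1], [-0.05, -0.5, 0, 0, 1], [-0.05, -0.5, 0, 0, 1], [-0.05, -0.5, 0, 0, 1], [-0.05, -0.5, 0, 0, 1], [0, 0, 0, 0, 1], [0, 0, 0, 0, 1], [0, 0, 0, 0, 1], [0, 0, 0, 0, 1], [0, 0, 0, 0, 1]]

```text
time: 27.05
tool_pos: [568.8, -170.2, 72.3]
tool_rot: [-2.337, -2.099, -0.0]
contact_force: [0.4, 4.2, -6.8]
gripper_width: 21.6
gripper_force: 55.0
```

Request:
arm_command:
  rows:
    - [[-0.03, -0.3, 0, 0, 1], [-0.03, -0.3, 0, 0, 1], [-0.03, -0.3, 0, 0, 1], [-0.03, -0.3, 0, 0, 1], [0, 0, 0, 0, 1], [0, 0, 0, 0, 1], [0, 0, 0, 0, 1], [0, 0, 0, 0, 1], [0, 0, 0, 0, 1], [0, 0, 0, 0, 1]]

```text
time: 28.3
tool_pos: [568.9, -170.3, 72.3]
tool_rot: [-2.336, -2.099, -0.002]
contact_force: [0.6, 13.3, -4.5]
gripper_width: 21.7
gripper_force: 55.0
```

Request:
arm_command:
  rows:
    - [[-0.03, -0.3, 0, 0, 1], [-0.03, -0.3, 0, 0, 1], [-0.03, -0.3, 0, 0, 1], [-0.03, -0.3, 0, 0, 1], [0, 0, 0, 0, 1], [0, 0, 0, 0, 1], [0, 0, 0, 0, 1], [0, 0, 0, 0, 1], [0, 0, 0, 0, 1], [0, 0, 0, 0, 1]]

```text
time: 29.55
tool_pos: [568.9, -170.4, 72.3]
tool_rot: [-2.335, -2.098, -0.004]
contact_force: [1.4, 21.3, -3.1]
gripper_width: 21.9
gripper_force: 55.0
```

Request:
arm_command:
  rows:
    - [[0.05, 0.6, 0, 0, 1], [0.05, 0.6, 0, 0, 1], [0, 0, 0, 0, 1], [0, 0, 0, 0, 1], [0, 0, 0, 0, 1], [0, 0, 0, 0, 1], [0, 0, 0, 0, 1], [0, 0, 0, 0, 1], [0, 0, 0, 0, 1], [0, 0, 0, 0, 1]]

```text
time: 30.8
tool_pos: [568.8, -170.3, 72.3]
tool_rot: [-2.336, -2.098, -0.002]
contact_force: [2.0, 13.7, -6.0]
gripper_width: 21.7
gripper_force: 55.0
```

Request:
arm_command:
  rows:
    - [[0.05, 0.7, 0, 0, 1], [0.05, 0.7, 0, 0, 1], [0, 0, -0.5, 0, 1], [0, 0, -0.5, 0, 1], [0, 0, -0.5, 0, 1], [0, 0, 0, 0, 1], [0, 0, 0, 0, 1], [0, 0, 0, 0, 1], [0, 0, 0, 0, 1], [0, 0, 0, 0, 1]]

```text
time: 32.05
tool_pos: [568.9, -170.2, 71.1]
tool_rot: [2.337, 2.099, 0.001]
contact_force: [-0.3, 5.1, -2.4]
gripper_width: 21.5
gripper_force: 55.0
```

Request:
arm_command:
  rows:
    - [[0.05, 0.5, 0, 0, 1], [0.05, 0.5, 0, 0, 1], [0.05, 0.5, 0, 0, 1], [0, 0, 0, 0, 1], [0, 0, 0, 0, 1], [0, 0, 0, 0, 1], [0, 0, 0, 0, 1], [0, 0, 0, 0, 1], [0, 0, 0, 0, 1], [0, 0, 0, 0, 1]]

```text
time: 33.3
tool_pos: [568.9, -168.6, 70.7]
tool_rot: [-2.337, -2.099, 0.0]
contact_force: [-1.0, -0.8, -5.3]
gripper_width: 21.3
gripper_force: 55.0
```

Request:
arm_command:
  rows:
    - [[0, 0, -0.4, 0, 1], [0, 0, -0.4, 0, 1], [0, 0, 0, 0, 1], [0, 0, 0, 0, 1], [0, 0, 0, 0, 1], [0, 0, 0, 0, 1], [0, 0, 0, 0, 1], [0, 0, 0, 0, 1], [0, 0, 0, 0, 1], [0, 0, 0, 0, 1]]

```text
time: 34.55
tool_pos: [568.9, -168.7, 70.0]
tool_rot: [2.337, 2.099, 0.0]
contact_force: [0.1, 0.4, -4.2]
gripper_width: 21.4
gripper_force: 55.0
```

The pilot is free of the bushing now (Fz is the driver's weight alone), so I'll withdraw.

Request:
arm_command:
  rows:
    - [[0.33, 3, 0, 0, 1], [0.33, 3, 0, 0, 1], [0.44, 4, 0, 0, 1], [0.44, 4, 0, 0, 1], [0.44, 4, 0, 0, 1], [0.44, 4, 0, 0, 1], [0.44, 4, 0, 0, 1], [0.44, 4, 0, 0, 1], [0, 0, 0, 0, 1], [0, 0, 0, 0, 1]]

```text
time: 35.8
tool_pos: [572.2, -138.7, 69.9]
tool_rot: [-2.337, -2.099, -0.0]
contact_force: [-1.7, -0.2, -4.9]
gripper_width: 21.9
gripper_force: 55.0
```

Request:
arm_command:
  rows:
    - [[0.55, 5, 0, 0, 1], [0.66, 6, 0, 0, 1], [0.77, 7, 0, 0, 1], [0.77, 7, 0, 0, 1], [0.77, 7, 0, 0, 1], [0.77, 7, 0, 0, 1], [0.88, 8, 0, 0, 1], [1.1, 10, 0, 0, 1], [0, 0, 0, 0, 1], [0, 0, 0, 0, 1]]

```text
time: 37.05
tool_pos: [578.5, -81.7, 70.0]
tool_rot: [2.337, 2.099, -0.0]
contact_force: [0.3, -0.4, -4.8]
gripper_width: 21.5
gripper_force: 55.0
```

```bash
python3 - <<'E'
from h import *
np.set_printoptions(precision=1,suppress=True)
o=manip.observe();print(o["tool_pos"],o["contact_force"])
S=eyes.snapshot("side");T=eyes.snapshot("top")
cv2.imwrite("pics/side8.png",S);cv2.imwrite("pics/top8.png",T)
for n,im,b in(("top",T,(320,95,370,140)),("side",S,(235,85,280,130))):
    y=hsvm(im,(16,90,60),(30,255,255))[b[1]:b[3],b[0]:b[2]];r,c=np.nonzero(y)
    print(n,len(r),(c.mean()+b[0],r.mean()+b[1],c.min()+b[0],c.max()+b[0],r.min()+b[1],r.max()+b[1]) if len(r) else "")
# expected px of bush near end centre if 2.5 mm / 10 mm inside mouth, and gripper pixels?
print(proj("side",(564,-220,80)))
E
```

```text
[578.5 -81.7  70. ] [ 0.3 -0.4 -4.8]
top 5 (np.float64(351.0), np.float64(121.0), np.int64(351), np.int64(351), np.int64(119), np.int64(123))
side 69 (np.float64(259.40579710144925), np.float64(106.81159420289855), np.int64(254), np.int64(263), np.int64(99), np.int64(113))
[256.6 105.9]
```

Request:
arm_command:
  rows:
    - [[1, 8, 4, 0, 1], [1, 10, 8, 0, 1], [-4, 14, 12, 0, 1], [-12, 18, 12, 0, 1], [-18, 20, 9, 0.3, 1], [-22, 22, 0, 0.4, 1], [-24, 24, 0, 0, 1], [-24, 24, 0, 0, 1], [-22, 20, 0, 0, 1], [-16, 16, 0, 0, 1]]

```text
time: 38.4
tool_pos: [437.4, 95.7, 115.9]
tool_rot: [2.323, 2.114, 0.002]
contact_force: [0.2, 0.5, -4.4]
gripper_width: 21.4
gripper_force: 55.0
```

Request:
arm_command:
  rows:
    - [[-10, 10, 0, 0, 1], [-6, 6, 0, 0, 1], [-3.2, 1.9, 0, 0, 1], [0, 0, -6, 0, 1], [0, 0, -8, 0, 1], [0, 0, -6, 0, 1], [0, 0, 0, 0, 1], [0, 0, 0, 0, 1], [0, 0, 0, 0, 1], [0, 0, 0, 0, 1]]

```text
time: 39.65
tool_pos: [419.3, 112.3, 95.1]
tool_rot: [2.324, 2.113, 0.0]
contact_force: [-1.1, -0.3, -4.3]
gripper_width: 21.7
gripper_force: 55.0
```

```bash
python3 - <<'E'
from h import *
np.set_printoptions(precision=1,suppress=True)
o=manip.observe();print(o["tool_pos"],o["contact_force"])
S=eyes.snapshot("side");T=eyes.snapshot("top");S0=cv2.imread("pics/side0.png")
cv2.imwrite("pics/side9.png",S);cv2.imwrite("pics/top9.png",T)
hsv=cv2.cvtColor(T,cv2.COLOR_BGR2HSV);h0=cv2.cvtColor(cv2.imread("pics/top0.png"),cv2.COLOR_BGR2HSV)
f=lambda h:(h[...,1]<40)&(h[...,2]>150)
z=o["tool_pos"][2]+9.5
for h,zz,c in((hsv,z,(240,258)),(h0,60,(234,256))):
    k,P=cline(f(h),*c,172,203,"top",zz);print("pilot deg",np.degrees(np.arctan(k[0])),np.polyval(k,[20]),P[[0,-1]])
for r in range(93,120): print(r,*[ "Y" if 16<=a<=30 and b>90 else ("%3d"%v) for a,b,v in cv2.cvtColor(S,cv2.COLOR_BGR2HSV)[r,244:269]])
y=hsvm(T,(16,90,60),(30,255,255));print(np.argwhere(y[100:140,340:365])[:20].tolist())
E
```

```text
[419.3 112.3  95.1] [-1.1 -0.3 -4.3]
pilot deg 5.713488890249395 [410.2] [[412.5  37.8 104.6]
 [408.2   0.  104.6]]
pilot deg 6.317219690567664 [410.3] [[414.   52.9  60. ]
 [408.5   4.4  60. ]]
93 157 155 159 160 111  94  92  89  90 100 102 104 124 129 130 130 128 129 131 125 128 131 127 126 131
94 159 157 159 162 122  94  92  91  89 101 102 101 112 129 129 131 126 130 128 126 127 127 127 129 127
95 163 161 160 127 123  94  90  92  93  99 104 103 113 128 129 128 130 123 127 125 123 126 128 126 125
96 164 162 161 122 122  90  87  87  86  95 103 104 114 127 128 125 127 124 124 125 124 127 127 127 127
97 167 165 155 120 119  90  87  89  87  92 103  98 108 123 126 127 126 126 124 123 121 123 124 118 123
98 176 175 169 118 117 105  88  85  87  83 104 103 102 120 122 122 122 121 120 121 121 118 116 114 112
99 216 218 221 141 136 103  83  82  84  80  99 101  97 113 121 116 117 119 120 117 112 109 107 105 101
100 216 215 219 222 145 116  83  82  80  81  90  99  98 111 117 115 115 112 109 108 104 105 104 102 100
101 216 216 217 223 145 134  85  82  82  82  90  97  99 106 108 111 107 107 103 
[... 1246 characters left out ...]
1 124  92  88  86  89  87
114  92  93  92  93  93  94  94  92  93  96  90  64  66  63  64  79  94  93  81 112 107  89  85  89  90
115  93  94  92  92  92  96  91  91  93  96  86  77  63  63  64  63  94  98  72  92 110 105  90  86  86
116  96  90  95  92  92  93  93  94  94  95  85  89  65  61  62  64  78  97  95  81  95 108  90  86  86
117  92  92  95  93  95  94  92  91  93  92  86  87  76  67  63  65  66  78  70  67  82 100 100  86  87
118  93  94  94  93  93  94  95  93  95  93  96  87  87  65  64  66  62  73  70  70  70  93 105  89  86
119  94  91  93  92  92  94  92  90  93  92  96  94  90  74  61  60  58  61  75  71  69  80  95 103  88
[[19, 11], [20, 11], [21, 11], [22, 11], [23, 11]]
```

The driver lines up with its original position: pilot x is 410.2 now, 410.3 at the start. Lowering.

Request:
arm_command:
  rows:
    - [[0, 0, -8, 0, 1], [0, 0, -8, 0, 1], [0, 0, -8, 0, 1], [0, 0, -6, 0, 1], [0, 0, -5, 0, 1], [0, 0, -4, 0, 1], [0, 0, -3, 0, 1], [0, 0, -1.5, 0, 1], [0, 0, 0, 0, 1], [0, 0, 0, 0, 1]]

```text
time: 41.0
tool_pos: [419.3, 112.3, 51.6]
tool_rot: [2.325, 2.113, 0.0]
contact_force: [1.1, -0.4, -4.9]
gripper_width: 21.8
gripper_force: 55.0
```

Request:
arm_command:
  rows:
    - [[0, 0, -0.5, 0, 1], [0, 0, -0.5, 0, 1], [0, 0, -0.5, 0, 1], [0, 0, 0, 0, 1], [0, 0, 0, 0, 1], [0, 0, 0, 0, 0.7], [0, 0, 0, 0, 0.6], [0, 0, 0, 0, 0.4], [0, 0, 0, 0, 0.2], [0, 0, 0, 0, 0.2]]

```text
time: 42.25
tool_pos: [419.3, 112.3, 49.9]
tool_rot: [2.325, 2.113, 0.0]
contact_force: [-0.6, 0.1, -0.8]
gripper_width: 64.1
gripper_force: 0.0
```

Request:
arm_command:
  rows:
    - [[0, 0, 0, 0, 0], [0, 0, 0, 0, 0], [0, 0, 0, 0, 0], [0, 0, 8, 0, 0], [0, 0, 20, 0, 0], [0, 0, 30, 0, 0], [0, 0, 35, 0, 0], [-10, 0, 35, 0, 0], [-15, 0, 35, 0, 0], [0, 0, 0, 0, 0]]

```text
time: 43.5
tool_pos: [394.6, 112.5, 215.6]
tool_rot: [2.322, 2.112, 0.007]
contact_force: [0.6, -0.3, -0.6]
gripper_width: 94.1
gripper_force: 0.0
```

Request:
arm_command:
  rows:
    - [[0, -20, 20, 0, 0], [0, -40, 0, 0, 0], [0, -40, 0, 0, 0], [0, -40, 0, 0, 0], [0, -40, 0, 0, 0], [0, -40, 0, 0, 0], [-5, -40, 0, 0, 0], [-5, -40, 0, 0, 0], [-5, -40, 0, 0, 0], [0, -20, 0, 0, 0]]

```text
time: 44.75
tool_pos: [378.8, -249.2, 232.1]
tool_rot: [-2.325, -2.11, 0.0]
contact_force: [0.0, -0.2, -0.2]
gripper_width: 93.9
gripper_force: 0.0
```

```bash
python3 - <<'E'
from h import *
np.set_printoptions(precision=1,suppress=True)
o=manip.observe();print(o["tool_pos"],o["contact_force"])
S=eyes.snapshot("side");T=eyes.snapshot("top");S0=cv2.imread("pics/side0.png");T0=cv2.imread("pics/top0.png")
cv2.imwrite("pics/side10.png",S);cv2.imwrite("pics/top10.png",T)
for n,A in(("now",T),("start",T0)):
    h=cv2.cvtColor(A,cv2.COLOR_BGR2HSV);f=(h[...,1]<40)&(h[...,2]>150)
    k,P=cline(f,234,256,172,203,"top",60);print(n,"pilot deg",np.degrees(np.arctan(k[0])),np.polyval(k,[20]))
    c=max((c for c in big(hsvm(A,(95,70,60),(125,255,255))) if 180<c.mean(axis=(0,1))[0]<260),key=cv2.contourArea);print(cv2.minAreaRect(c))
for r in range(93,120): print(r,*[ "YY%2d"%(v//10) if 14<=a<=30 and b>90 else ("%4d"%v) for a,b,v in cv2.cvtColor(S,cv2.COLOR_BGR2HSV)[r,244:269]])
E
```

```text
[ 378.8 -249.2  232.1] [ 0.  -0.2 -0.2]
now pilot deg 4.852509348436913 [410.4]
((198.41586303710938, 182.34158325195312), (33.532752990722656, 10.149378776550293), 5.710593223571777)
start pilot deg 6.317219690567664 [410.3]
((195.2233428955078, 181.06423950195312), (40.194854736328125, 10.163337707519531), 6.581944942474365)
93   89   86   89   95   98   90   82  150  218  229  230  230  232  203  114   90   94   96  113  142  182  207  224  231  229
94   88   86   90   93   92  136  189  172  177  176  222  224  231  232  235  150  102   87   95   99  109  144  179  205  224
95   91   88   89   88  116  187  133  126  128  125  162  151  177  224  233  232  235  142   93   91   96   98  110  135  178
96   90   89   88  101  111  139  139  137  136  130  121  123  123  152  209  234  236  234  147   97   92   95   98   98  108
97   94   91   84  114  136  138  135  139  141  133  140  138  137  135  169  156  220  229  227  229  121   89   95   90   95
98   96   89   88  126  137  138  139  127  115  111  135  140  141  139  132  121  154  214  223  224  145  107   92   88   96
99 
[... 2004 characters left out ...]
  145  141  134  131  122  124  140  141  145  108   84
115   81   91   88   91   98   94   94   89   89   90  127  134  144  138  137  156  157  136  146  139  136  139  139   99   84
116   91   92   87   88   97   91   92   88   88   88   90  115  140  144  134  134  126  125  125  141  140  146  118   86   89
117   91   91   90  104   99   91   93   90   87   88   89   89  108  130  140  142  133  136  137  142  144  123   94   91   92
118   96   87  108  111  142  131  102   87   91   90   89   84   89   91  104  106  130  133  133  120  108   93   89   90   93
119  142  141  143  144  143  142  144   95   87   87   89   88   88   87   87   88   91   93   92   89   89   90   86   88   89
```

```bash
python3 -c "
from station import manip
print(manip.hand_in())"
```

```text
the job is handed in; nothing more can be done
None
```

The job is handed in, but no verdict came back. By force readings and the last camera images, the bushing is home against the spacer ring (held at about 13 N, peak wrist reading 21 N), the driver is back on its rest and released, and the arm is clear.

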